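# Put the handled board away between its neighbours

### The arm

A 6-joint arm with a two-finger parallel gripper is mounted at the origin on a cart in front of the work surface, level with it; the furniture and walls round the work are solid. World frame = base frame: x ahead of the robot, y to its left, z up, the work surface at z = 0. Lengths are in mm, angles in rad, forces in N, time in s.
With the tool pointing down it reaches from about 400 to 925 mm from the base axis. Payload 12.5 kg.
Tool frame: the origin (TCP) lies midway between the tips of the shut fingers; the grasp point (between the pads) lies 19 mm behind it (env.tcp_to_grasp is the distance from the TCP to the grasp point, in mm); z points along the fingers, y is the line along which they close (so a half turn about z gives the same grasp; the last joint's range is limited). The gripper opens to 95 mm and grips with 3 to 60 N. Pads are 20 mm wide; open, the fingers measure 119 mm over their backs; the gripper's body (75 mm by 180 mm) begins 59 mm behind the grasp point.
Start: joints at [1.243, 0.491, 1.559, -0, 1.092, -0.106], TCP at [137.472, 609.712, 214.661] pointing down, gripper open.
Joint ranges: [-3.1, 3.1], [-0.84, 2.19], [0.05, 2.79], [-1.13, 4.28], [0.06, 2.93], [-2.69, 2.69]. Speed limits (rad/s): [2.22, 2.22, 2.79, 3.14, 3.14, 3.14].

### API

Orientations are given as [roll, pitch, yaw] about the fixed x, y, z axes, in that order (R = Rz(yaw) Ry(pitch) Rx(roll)).
In Python, from cell import env gives the robot as it stands. The module is installed in compiled form; this text tells all that it offers.
- The arm moves only by the tool step_arm, never from a script. Its argument "plan" is a list that holds one entry, the list of rows, each a list of 5 numbers: the shift along the tool's x, y, z in mm, then the turn about the tool's z in degrees, then the opening, from -1 (shut) to 1 (fully open). A call has 1 to 8 rows; each row is the pose to reach, as a shift and turn from the pose commanded when the call began, along the tool's axes at that moment; what a row does not reach only later rows make up. A row lasts 1/12 s, in which the tool goes at most 41.7 mm and 7.16 degrees, less where a joint would pass 70% of its speed; a pose out of reach is approached as far as the arm can. A call with a gripper value outside its range is refused whole. The fingers move at their own pace and stop on an object; the grip force is fixed at half the most. Time passes only in rows, so rows that repeat a pose let the fingers close. It gives the time, the measured TCP pose, the force, the opening and the grip force at its end, in the units of the state.
- env.state(): the state, without advancing time (a new reading comes with each control period).
- env.read_camera(name): name is "scene" or "top" or "wrist"; returns the picture (480x640x3 uint8, blue, green, red); there is no depth.
- env.get_calibration(name): a dict with "K" (3x3 intrinsics, pixels), "D" ([k1, k2, p1, p2, k3] as OpenCV has them; the pictures are not rectified), "extrinsics" (4x4, takes a point from world to camera coordinates). Camera axes: x right, y up, looking along -z (the intrinsics and any distortion apply to the point x, -y, -z); pixel columns grow to the right and rows downward; lengths in mm; the calibration is good to about 2 mm. A picture is of the moment at which its call begins: read the wrist's pose just before it. get_calibration takes no time and is no camera call; for the wrist camera it gives the pose at the moment of the call.
- env.job_done(): hands the job in; it is judged then, once.
The state is a dict: "t": time; "joints": joint angles; "qvel": joint speeds; "tau": joint torques, N m; "eef_pos": TCP position; "tcp_rot": TCP orientation; "ft_force": force on the tool from outside, world axes, zero at the start; "moment": the same for the moment, N m; "opening": opening from 0.0 (shut) to 1.0 (fully open); "grip_force": force on a finger pad.
Only numpy, scipy, OpenCV 4.12 (cv2) and the standard library are available. Lean on these libraries where they do the work, as an engineer would, in place of code of your own. Each camera call takes 0.05 s, during which the arm holds its last target. There are 200 camera calls.

### The job

Put the washed wooden board with the handle away: take it out of the slotted draining block and push it down, handle up, into the narrow gap between the two boards in the steel-hooped rack, so that it spreads them apart. At the end it stands fully down on the rack's base between the two, in line with them, and all three stand upright in the rack.

Things in the scene. Friction and masses are not known exactly. Their poses are not given: they have to be found in the camera images.
- handled_board: wooden board with a handle, 0.24 kg. Body 130 (x) x 24 (y) x 105 mm (z); handle z = 105 to 167 mm, 36 wide (x), 22 thick (y), dark spot at 156. Foot bevelled to a wedge: 24 mm thick at z = 35, 6 at z = 0. Origin: centre of foot, z up; symmetric. Starts upright in a slot (27 wide, 41 deep) of a block 50 mm high, foot 9 mm above the counter; a lower board without handle in the slot 54 mm beside
- board_left: loose plain board without a handle standing in the rack on the rack's +y side: 140 mm long (x), 24 mm thick (y), 105 mm high (z), edges rounded by 5 mm, 0.22 kg. Origin: centre of its underside; z up. It slides or leans when pushed
- board_right: the like board on the rack's -y side, same size and axes. The clear gap between the two is 15 to 19 mm at the start, narrower than the 24 mm board that goes in; each has 7 to 12 mm of room to its hoop
- rack: board rack, fixed: wooden base 160 (x) by 112 mm (y), top 12 mm above the counter; at each end of y a steel hoop 76 mm high, inner side at y = +42 and -42 mm; open at both ends of x. Boards stand in it with length along x, faces along y. Origin: centre of the underside, on the counter; z up. Rack and draining block swap sides (left, right), each turned up to 17 degrees from facing the robot

How it is judged:
By the outcome, as a careful person would: the job done as asked, in the order asked, and still so for the second after the job is handed in, with the robot touching nothing.
It also fails if it takes over 48 s, if anything falls off the work surface, if the arm or the gripper's body presses on something with over 40 N, if the wrist force passes 120 N, or if a joint passes its speed limit or range.

## Working session

There is one attempt and no reset: what is moved stays moved. The work goes in short steps, Python scripts to look and compute and a tool call to move; the robot and the scene stay as the last step left them, time stands still between calls to the robot, and variables do not carry over. Pictures are saved under pics/ and viewed, at most 10 in all, crops included, and the job is handed in when it is done.

Besides the shell and the picture viewer there is one more tool, called after "Emit:" as name([rows], argument=value, ...), one row to a line, values as JSON. step_arm: Moves the arm, as the interface text tells. Its arguments: {"type":"object","properties":{"plan":{"type":"array"}},"required":["plan"]}

```bash
mkdir -p pics
cat > h.py <<'E'
import numpy as np, cv2
from cell import env
def save(n,f):
    im=env.read_camera(n); cv2.imwrite('pics/'+f,im); return im
def ray(cal,uv):
    p=cv2.undistortPoints(np.array([[uv]],float),np.array(cal['K'],float),np.array(cal['D'],float))[0,0]
    E=np.array(cal['extrinsics']); R=E[:3,:3];t=E[:3,3]
    d=R.T@np.array([p[0],-p[1],-1.0]); return -R.T@t,d
def onz(cal,uv,z):
    o,d=ray(cal,uv); return o+d*(z-o[2])/d[2]
def proj(cal,P):
    E=np.array(cal['extrinsics']); q=E[:3,:3]@np.array(P,float)+E[:3,3]
    return cv2.projectPoints(np.array([[q[0],-q[1],-q[2]]]),np.zeros(3),np.zeros(3),np.array(cal['K'],float),np.array(cal['D'],float))[0][0,0]
E
python3 - <<'E'
from h import *
a=save('top','top0.png');b=save('scene','scene0.png')
for n in('top','scene'):
    c=env.get_calibration(n);E=np.array(c['extrinsics']);print(n,-E[:3,:3].T@E[:3,3])
s=env.state();print(s['t'],s['eef_pos'],s['tcp_rot'],s['ft_force'])
E
```

```text
top [329.63404467  -9.96347017 948.22501796]
scene [  97.46260222 -548.2739691   582.07659892]
0.1 [137.39120342 609.48703998 214.12626404] [-3.14060613e+00 -1.02990411e-04  2.91979381e+00] [-0.16814831  0.39501797 -0.98132815]
```

View pics/top0.png

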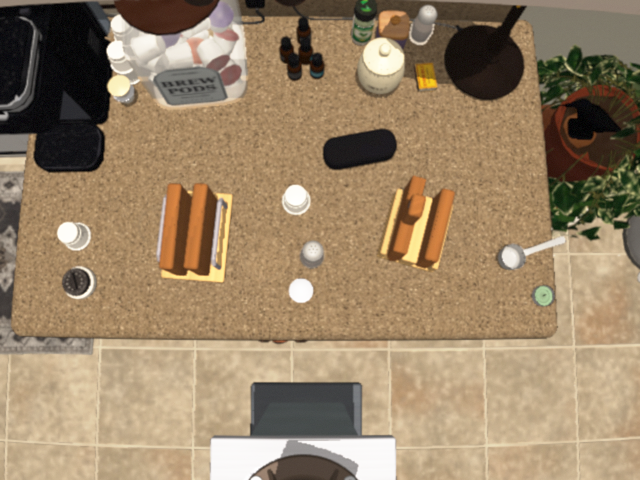

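View pics/scene0.png

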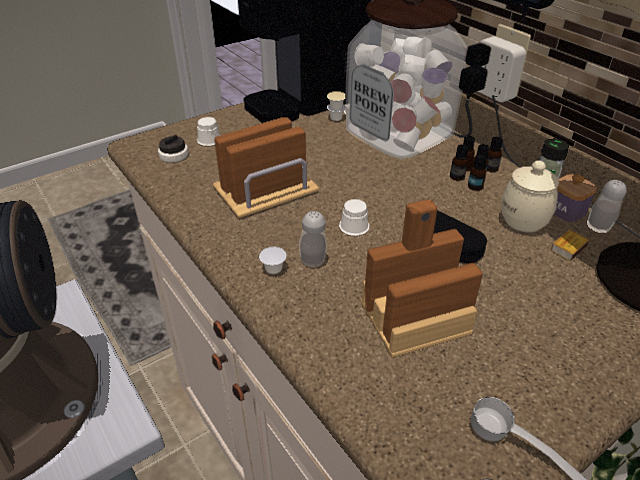

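The top view shows the rack at the left, pixels (160–232, 183–280), and the draining block at the right, (385–453, 178–268), with the handle at (415, 195). The scene view agrees. Next I enlarge the top crops.

Run:
```python
from h import *
a=cv2.imread('pics/top0.png')
A=cv2.resize(a[175:290,150:240],None,fx=4.4,fy=4.4,interpolation=cv2.INTER_CUBIC)
B=cv2.resize(a[170:285,375:465],None,fx=4.4,fy=4.4,interpolation=cv2.INTER_CUBIC)
cv2.imwrite('pics/c0.png',np.hstack([A,B]))
```

```text
(no output)
```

View pics/c0.png

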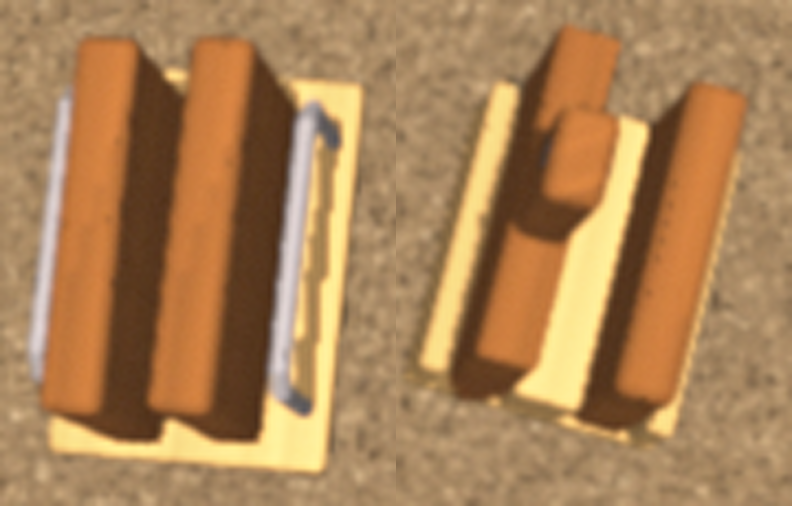

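The crop shows, in crop pixels, the rack boards' tops at (78,40)–(102,415) and (195,40)–(208,415). The handle top spans (545,112)–(615,210) and the handled body top (570,28)–(530,370).

Run:
```python
from h import *
c=env.get_calibration('top')
A=lambda p:(150+(p[0]+.5)/4.4-.5,175+(p[1]+.5)/4.4-.5)
B=lambda p:(375+(p[0]-396+.5)/4.4-.5,170+(p[1]+.5)/4.4-.5)
def rect(n,f,ps,z):
    P=np.array([onz(c,f(p),z)[:2] for p in ps]) # TL TR BL BR
    ax=(P[0]+P[1]-P[2]-P[3])/2; w=(P[0]-P[1]+P[2]-P[3])/2
    a=np.arctan2(ax[1],ax[0]); nrm=np.array([-np.sin(a),np.cos(a)])
    print(n,P.mean(0).round(1),'yaw',np.degrees(a).round(1),'len',np.linalg.norm(ax).round(1),'w',(w@nrm).round(1)); return P.mean(0)
l=rect('left',A,[(78,40),(137,40),(43,410),(102,415)],117)
r=rect('right',A,[(195,40),(253,40),(150,408),(208,415)],117)
print('mid',(l+r)/2,np.linalg.norm(l-r))
rect('handle',B,[(565,112),(615,115),(545,198),(600,210)],176)
rect('body',B,[(570,28),(620,40),(478,357),(530,370)],114)
for p in[(363,85),(325,470),(50,450)]: print('base',onz(c,A(p),12)[:2])
s=env.state();print(s['tcp_rot'])
from scipy.spatial.transform import Rotation as R
print(R.from_euler('xyz',s['tcp_rot']).as_matrix().round(3))
```

```text
left [495.3 212.1] yaw -2.6 len 136.8 w 21.6
right [495.6 171.6] yaw -4.5 len 136.5 w 21.1
mid [495.48406359 191.84284641] 40.554067161101365
handle [ 515.1 -168. ] yaw -12.5 len 32.2 w 18.0
body [ 515.8 -168.8] yaw -16.7 len 128.4 w 19.1
base [574.25404263 130.55495035]
base [416.90243079 141.33008604]
base [424.20176328 252.08653948]
[-3.14060613e+00 -1.02990411e-04  2.91979381e+00]
[[-0.976  0.22  -0.   ]
 [ 0.22   0.976 -0.001]
 [ 0.    -0.001 -1.   ]]
```

Emit:
step_arm([
  [[-441,-329,-85,0,1],[-441,-329,-85,0,1],[-441,-329,-85,0,1],[-441,-329,-85,0,1],[-441,-329,-85,0,1],[-441,-329,-85,0,1],[-441,-329,-85,0,1],[-441,-329,-85,0,1]],
])

```text
t: 0.77
eef_pos: [352.5, 357.7, 265.8]
tcp_rot: [-3.142, -0.0, 2.92]
ft_force: [0.7, -0.1, -0.4]
opening: 1.001
grip_force: 0.0
```

Emit:
step_arm([
  [[-179,-133,-34,0,1],[-179,-133,-34,0,1],[-179,-133,-34,0,1],[-179,-133,-34,0,1],[-179,-133,-34,0,1],[-179,-133,-34,0,1],[-179,-133,-34,0,1]],
])

```text
t: 1.35
eef_pos: [499.2, 187.6, 299.6]
tcp_rot: [-3.141, 0.001, 2.916]
ft_force: [0.3, 0.3, -0.7]
opening: 0.999
grip_force: 0.0
```

Run:
```python
from h import *
s=env.state();c=env.get_calibration('wrist');im=save('wrist','w1.png')
import pickle;pickle.dump(c,open('w1.pkl','wb'))
E=np.array(c['extrinsics']);print(s['t'],s['eef_pos'],s['tcp_rot'],-E[:3,:3].T@E[:3,3],-E[2,:3])
for P in([495,192,117],):print(proj(c,P))
```

```text
1.35 [499.24133636 187.61357124 299.55678793] [-3.14144492e+00  6.51201333e-04  2.91600079e+00] [427.23830864 204.30332416 469.58154259] [ 0.25612693 -0.05834276 -0.96488088]
[323.57404362 216.61936478]
```

View pics/w1.png

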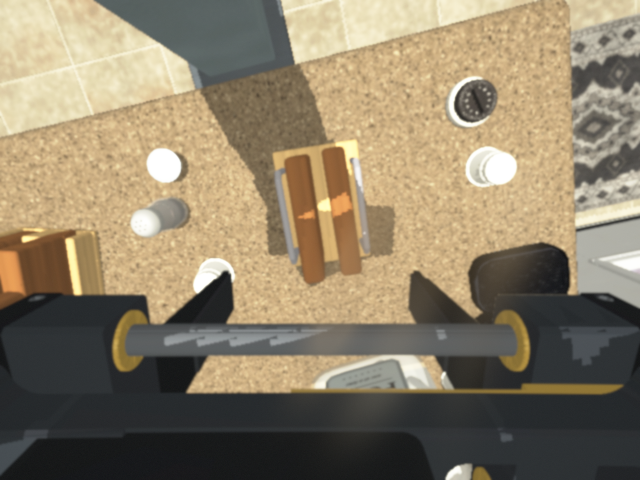

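The wrist view is upside down. It shows the two rack boards at about (303,217) and (342,210), the hoops outside them and the gap at about (322,205). I now measure the edges.

Run:
```python
from h import *
import pickle
c=pickle.load(open('w1.pkl','rb'));im=cv2.imread('pics/w1.png')
h=cv2.cvtColor(im,cv2.COLOR_BGR2HSV)
for v in(170,185,235,255):print(v,[tuple(int(q) for q in h[v,u]) for u in range(274,372,3)])
m=((h[...,0]<14)&(h[...,1]>135)).astype(np.uint8)*255
m[:, :270]=0;m[:,375:]=0;m[300:]=0;m[:140]=0
m=cv2.morphologyEx(m,cv2.MORPH_OPEN,np.ones((3,3)))
cs,_=cv2.findContours(m,cv2.RETR_EXTERNAL,cv2.CHAIN_APPROX_NONE)
for k in cs:
    if cv2.contourArea(k)<500:continue
    b=cv2.boxPoints(cv2.minAreaRect(k));P=np.array([onz(c,p,117)[:2] for p in b])
    print(cv2.contourArea(k),b.round(1).tolist(),P.round(1).tolist(),P.mean(0))
for v in range(165,270,12):
    x=np.where(m[v]>0)[0]; g=np.split(x,np.where(np.diff(x)>1)[0]+1)
    print(v,[(int(q[0]),int(q[-1]),onz(c,(q[0]-.5,v),117)[:2].round(1).tolist(),onz(c,(q[-1]+.5,v),117)[:2].round(1).tolist()) for q in g if len(q)>4])
```

```text
170 [(18, 81, 155), (17, 56, 174), (17, 13, 134), (15, 12, 126), (13, 136, 135), (14, 156, 147), (14, 155, 146), (14, 152, 143), (14, 154, 139), (14, 155, 140), (14, 154, 144), (14, 153, 127), (15, 145, 121), (19, 118, 204), (19, 118, 208), (19, 117, 202), (19, 118, 204), (15, 144, 143), (13, 153, 148), (14, 153, 148), (13, 154, 144), (14, 156, 139), (13, 151, 140), (13, 154, 144), (15, 144, 143), (25, 91, 253), (19, 109, 224), (15, 9, 232), (20, 3, 247), (17, 59, 213), (18, 92, 207), (18, 92, 208), (18, 90, 201)]
185 [(19, 67, 138), (10, 10, 157), (15, 10, 157), (19, 104, 202), (18, 119, 206), (14, 150, 143), (14, 155, 148), (14, 154, 146), (14, 155, 143), (14, 156, 139), (13, 153, 143), (13, 154, 141), (13, 152, 121), (16, 133, 142), (19, 117, 209), (19, 117, 209), (19, 117, 201), (18, 120, 202), (14, 152, 141), (14, 153, 148), (14, 154, 147), (14, 153, 143), (14, 150, 139), (14, 152, 141), (14, 153, 143), (16, 131, 156), (19, 119, 213), (18, 90, 187), (13, 12, 192), (17, 10, 229), (19, 81, 220), (19, 89, 213), (19, 88, 222)]
235 [(19, 86, 131), (18, 87, 126), (18, 86, 119), (17, 7
[... 349 characters left out ...]
, 159), (14, 137, 158), (15, 131, 154), (18, 115, 201), (18, 101, 204), (16, 35, 169), (16, 42, 164), (18, 91, 148)]
255 [(18, 89, 163), (18, 89, 186), (18, 90, 158), (18, 93, 167), (18, 90, 184), (15, 32, 160), (15, 6, 159), (15, 8, 133), (17, 75, 157), (14, 148, 140), (14, 155, 155), (14, 156, 154), (13, 153, 150), (14, 155, 148), (14, 154, 144), (14, 150, 136), (14, 145, 121), (18, 119, 202), (19, 118, 216), (19, 117, 212), (19, 118, 219), (18, 118, 203), (14, 135, 153), (14, 136, 163), (14, 135, 163), (14, 135, 160), (14, 134, 160), (14, 132, 157), (15, 128, 152), (19, 115, 204), (18, 112, 196), (18, 106, 183), (18, 97, 150)]
165 []
177 []
189 []
201 []
213 []
225 []
237 []
249 []
261 []
```

```bash
cat >> h.py <<'E'
def boards(c,im,z=117,x0=270,x1=375,y0=140,y1=300,rows=range(165,268,8)):
    """outer edges of both rack boards, line-fitted in world: y = a + b*(x-495)"""
    h=cv2.cvtColor(im,cv2.COLOR_BGR2HSV)
    m=((h[...,0]<17)&(h[...,1]>124)).astype(np.uint8)*255
    q=np.zeros_like(m);q[y0:y1,x0:x1]=m[y0:y1,x0:x1];m=cv2.morphologyEx(q,cv2.MORPH_OPEN,np.ones((3,3)))
    L=[]
    for v in rows:
        x=np.where(m[v]>0)[0]
        if not len(x):continue
        g=[k for k in np.split(x,np.where(np.diff(x)>2)[0]+1) if len(k)>8]
        if len(g)==2: L.append([onz(c,(u,v),z)[:2] for u in(g[0][0]-.5,g[0][-1]+.5,g[1][0]-.5,g[1][-1]+.5)])
    L=np.array(L)
    for i,n in enumerate(['right outer','right inner','left inner','left outer']):
        b,a=np.polyfit(L[:,i,0]-495,L[:,i,1],1); print(n,'y@495',a.round(1),'yaw',np.degrees(np.arctan(b)).round(2))
    return m
E
python3 - <<'E'
from h import *
import pickle
c=pickle.load(open('w1.pkl','rb'));im=cv2.imread('pics/w1.png')
m=boards(c,im)
cs,_=cv2.findContours(m,cv2.RETR_EXTERNAL,cv2.CHAIN_APPROX_NONE)
for k in cs:
    if cv2.contourArea(k)>500:
        b=cv2.boxPoints(cv2.minAreaRect(k));P=np.array([onz(c,p,117)[:2] for p in b]);print(P.round(1).tolist(),P.mean(0))
E
```

```text
right outer y@495 160.0 yaw -4.57
right inner y@495 185.9 yaw -4.93
left inner y@495 200.6 yaw -3.14
left outer y@495 223.3 yaw -3.54
[[426.8, 165.9], [428.9, 191.4], [565.9, 180.5], [564.1, 152.4]] [496.40800095 172.55915052]
[[427.3, 204.4], [428.9, 226.7], [564.4, 221.0], [563.0, 196.3]] [495.88883342 212.10363769]
```

Emit:
step_arm([
  [[-99,-347,10,2.5,1],[-99,-347,10,2.5,1],[-99,-347,10,2.5,1],[-99,-347,10,2.5,1],[-99,-347,10,2.5,1],[-99,-347,10,2.5,1],[-99,-347,10,2.5,1],[-99,-347,10,2.5,1]],
])

```text
t: 2.07
eef_pos: [515.3, -142.8, 290.1]
tcp_rot: [3.141, -0.0, 2.878]
ft_force: [0.9, 0.6, 0.8]
opening: 0.997
grip_force: 0.0
```

Emit:
step_arm([
  [[-8,-27,0,0,1],[-8,-27,0,0,1],[-8,-27,0,0,1],[-8,-27,0,0,1],[-8,-27,0,0,1],[-8,-27,0,0,1]],
])

```text
t: 2.57
eef_pos: [516.5, -169.0, 290.4]
tcp_rot: [3.141, 0.0, 2.878]
ft_force: [-0.2, -0.4, -0.1]
opening: 1.001
grip_force: 0.0
```

Run:
```python
from h import *
s=env.state();c=env.get_calibration('wrist');im=save('wrist','w2.png')
import pickle;pickle.dump(c,open('w2.pkl','wb'))
E=np.array(c['extrinsics']);print(s['t'],s['eef_pos'],s['tcp_rot'],-E[:3,:3].T@E[:3,3])
p=proj(c,[515,-168,176]).round();print(p)
x,y=int(p[0]),int(p[1]);y0=max(0,y-100);x0=x-100
print(x0,y0);cv2.imwrite('pics/w2c.png',cv2.resize(im[y0:y0+200,x0:x0+200],None,fx=3,fy=3,interpolation=cv2.INTER_CUBIC))
```

```text
2.5667 [ 516.45181294 -168.96616517  290.3986457 ] [3.14138757e+00 6.06028694e-05 2.87811565e+00] [ 445.23787778 -149.65354996  460.46256648]
[321. 236.]
221 136
```

View pics/w2c.png

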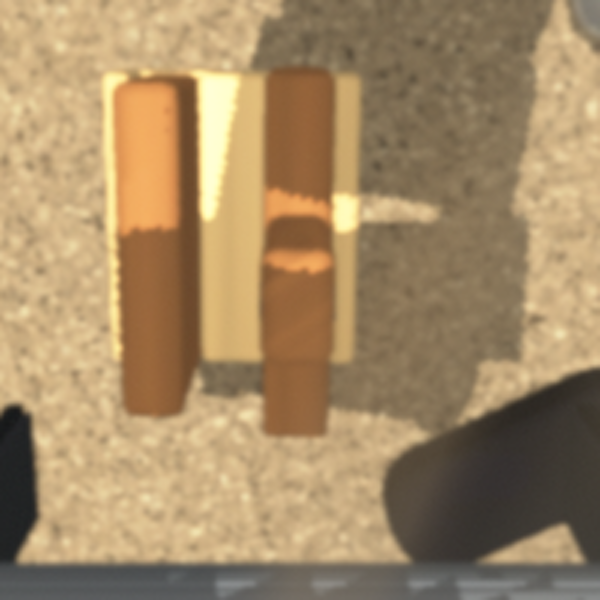

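The handle top spans crop pixels (264,248)–(332,359). The body top runs from (267–333, 70) to (264–328, 435).

Run:
```python
from h import *
import pickle
c=pickle.load(open('w2.pkl','rb'))
f=lambda p:(221+(p[0]+.5)/3-.5,136+(p[1]+.5)/3-.5)
for n,ps,z in(('handle',[(264,248),(331,248),(263,359),(333,360)],176),('body',[(267,70),(333,70),(264,435),(328,435)],114)):
    P=np.array([onz(c,f(p),z)[:2] for p in ps]);d=P[2]+P[3]-P[0]-P[1]
    print(n,P.mean(0).round(1),np.degrees(np.arctan2(d[1],d[0])).round(2),np.linalg.norm(d)/2,np.linalg.norm(P[0]-P[1]))
print(np.degrees(env.state()['tcp_rot'][2])-180)
```

```text
handle [ 516.  -169.2] -14.83 33.20814889534052 19.040202049290617
body [ 516.5 -169.4] -15.7 129.06383468542506 21.8087359095988
-15.106630737417845
```

Emit:
step_arm([
  [[0,0,35,0,1],[0,0,70,0,1],[0,0,105,0,1],[0,0,135,0,1],[0,0,152,0,1],[0,0,161,0,1],[0,0,161,0,0.3],[0,0,161,0,-0.2]],
])

```text
t: 3.28
eef_pos: [516.8, -170.2, 129.9]
tcp_rot: [3.142, 0.0, 2.877]
ft_force: [-0.4, -0.7, -0.1]
opening: 0.91
grip_force: 0.0
```

Emit:
step_arm([
  [[0,0,0,0,-0.6],[0,0,0,0,-0.8],[0,0,0,0,-1],[0,0,0,0,-1],[0,0,0,0,-1],[0,0,0,0,-1],[0,0,0,0,-1],[0,0,0,0,-1]],
])

```text
t: 3.95
eef_pos: [516.4, -170.5, 129.3]
tcp_rot: [3.142, -0.0, 2.876]
ft_force: [0.1, -0.7, -0.0]
opening: 0.358
grip_force: 0.0
```

Emit:
step_arm([
  [[0,0,0,0,-1],[0,0,0,0,-1],[0,0,0,0,-1],[0,0,0,0,-1],[0,0,0,0,-1],[0,0,0,0,-1]],
])

```text
t: 4.45
eef_pos: [516.4, -170.5, 129.2]
tcp_rot: [3.141, 0.0, 2.876]
ft_force: [-0.2, -0.2, -0.2]
opening: 0.229
grip_force: 30.0
```

Emit:
step_arm([
  [[0,0,-10,0,-1],[0,0,-22,0,-1],[0,0,-36,0,-1],[0,0,-55,0,-1],[0,0,-80,0,-1],[0,0,-110,0,-1],[0,0,-140,0,-1],[0,0,-155,0,-1]],
])

```text
t: 5.12
eef_pos: [516.7, -170.7, 288.3]
tcp_rot: [-3.141, 0.004, 2.876]
ft_force: [0.2, -1.2, -2.3]
opening: 0.23
grip_force: 30.0
```

Run:
```python
from h import *
s=env.state();c=env.get_calibration('wrist');im=save('wrist','w3.png')
import pickle;pickle.dump(c,open('w3.pkl','wb'))
print(s['t'],s['eef_pos'],s['tcp_rot'],s['ft_force'],s['moment'],s['opening'])
from scipy.spatial.transform import Rotation as R
M=R.from_euler('xyz',s['tcp_rot']).as_matrix()
# target TCP at rack mid
print(M.T@(np.array([497.,191.7,290])-s['eef_pos']),'turn',np.degrees(s['tcp_rot'][2])-180+4)
cv2.imwrite('pics/w3c.png',im[80:400,160:480])
```

```text
5.1167 [ 516.7041636  -170.66767223  288.27958949] [-3.14083799  0.00366246  2.87634888] [ 0.15266981 -1.17591462 -2.3077345 ] [-0.03746646 -0.02556633  0.00256138] 0.2298331640108054
[114.0007176  344.52812653  -2.39795031] turn -11.197348789360603
```

View pics/w3c.png

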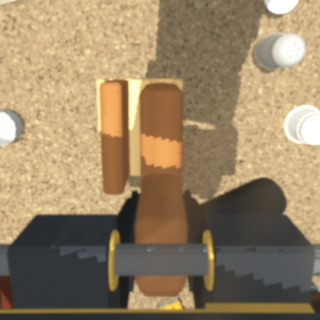

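Emit:
step_arm([
  [[6,17,0,-0.6,-1],[16,50,0,-1.6,-1],[29,88,0,-3,-1],[42,128,0,-4.2,-1],[55,166,0,-5.6,-1],[68,205,0,-7,-1],[81,244,0,-8.2,-1],[92,278,0,-9.2,-1]],
])

```text
t: 5.83
eef_pos: [499.4, 124.1, 283.9]
tcp_rot: [-3.141, -0.001, 3.038]
ft_force: [0.9, 0.1, -2.6]
opening: 0.23
grip_force: 30.0
```

Run:
```python
from h import *
from scipy.spatial.transform import Rotation as R
s=env.state();M=R.from_euler('xyz',s['tcp_rot']).as_matrix()
print(s['eef_pos'],M.T@(np.array([497.,191.7,290])-s['eef_pos']),'turn',np.degrees(s['tcp_rot'][2])-180+4)
```

```text
[499.43180333 124.14064352 283.86237548] [ 9.39404627 66.94746529 -6.13510682] turn -1.9206469339648322
```

Emit:
step_arm([
  [[4,30,0,-1,-1],[7,50,0,-2,-1],[9,62,0,-2,-1],[9,67,0,-2,-1],[9,67,0,-2,-1],[9,67,0,-2,-1],[9,67,0,-2,-1]],
])

```text
t: 6.42
eef_pos: [498.7, 188.3, 284.2]
tcp_rot: [-3.141, -0.0, 3.07]
ft_force: [0.3, -0.4, -2.8]
opening: 0.225
grip_force: 30.0
```

Run:
```python
from h import *
s=env.state();c=env.get_calibration('wrist');im=save('wrist','w4.png')
import pickle;pickle.dump(c,open('w4.pkl','wb'))
t=save('top','top4.png');sc=save('scene','sc4.png')
print(s['t'],s['eef_pos'],s['tcp_rot'],s['ft_force'],np.degrees(s['tcp_rot'][2])-180)
A=cv2.resize(im[40:360,160:480],(400,400));
B=cv2.resize(sc[60:260,180:380],(400,400),interpolation=cv2.INTER_CUBIC)
cv2.imwrite('pics/c4.png',np.hstack([A,B]))
```

```text
6.4167 [498.74823301 188.3401523  284.18728307] [-3.14132611e+00 -2.19046654e-04  3.07020294e+00] [ 0.2662412  -0.38065362 -2.80964569] -4.090329504341156
```

View pics/c4.png

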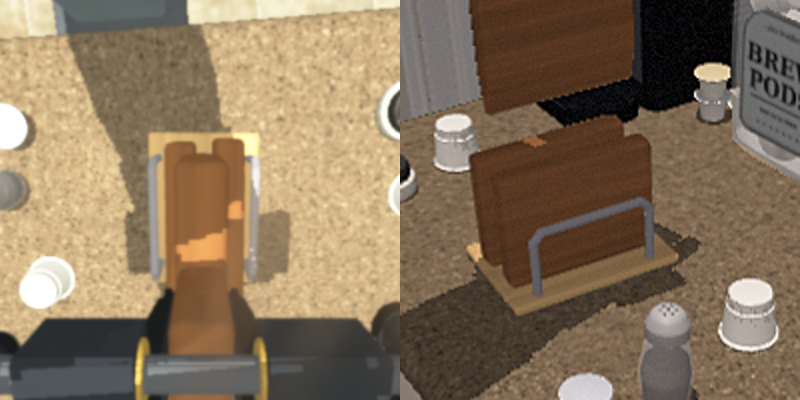

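Run:
```python
from h import *
import pickle
c=pickle.load(open('w4.pkl','rb'))
f=lambda x,y:(160+(x+.5)*.8-.5,40+(y+.5)*.8-.5)
for x in(176,228): print('held',onz(c,f(x,175),269).round(1))
for x,y in((166,150),(166,280),(243,145),(243,285)): print('outer',onz(c,f(x,y),117).round(1))
```

```text
held [440.3 181.9 269. ]
held [441.9 204.3 269. ]
outer [433.2 166.2 117. ]
outer [538.8 156.4 117. ]
outer [433.7 225.7 117. ]
outer [547.7 220.6 117. ]
```

Emit:
step_arm([
  [[1.7,3.3,0,0,-1],[1.7,3.3,10,0,-1],[1.7,3.3,22,0,-1],[1.7,3.3,34,0,-1],[1.7,3.3,42,0,-1],[1.7,3.3,46,0,-1],[1.7,3.3,46,0,-1],[1.7,3.3,46,0,-1]],
])

```text
t: 7.23
eef_pos: [497.3, 192.9, 238.4]
tcp_rot: [3.141, 0.0, 3.072]
ft_force: [0.2, -0.1, -2.9]
opening: 0.229
grip_force: 30.0
```

Emit:
step_arm([
  [[0,-1,2,0,-1],[0,-1,5,0,-1],[0,-1,9,0,-1],[0,-1,13,0,-1],[0,-1,17,0,-1],[0,-1,20,0,-1],[0,-1,22,0,-1],[0,-1,22,0,-1]],
])

```text
t: 7.9
eef_pos: [497.0, 191.9, 215.8]
tcp_rot: [-3.142, -0.001, 3.072]
ft_force: [-0.1, 0.7, -2.9]
opening: 0.231
grip_force: 30.0
```

Emit:
step_arm([
  [[0,0,3,0,-1],[0,0,5,0,-1],[0,0,8,0,-1],[0,0,10,0,-1],[0,0,13,0,-1],[0,0,15,0,-1],[0,0,18,0,-1],[0,0,20,0,-1]],
])

```text
t: 8.57
eef_pos: [496.8, 191.8, 195.7]
tcp_rot: [-3.141, -0.001, 3.072]
ft_force: [-0.4, 0.3, -3.5]
opening: 0.227
grip_force: 30.0
```

Run:
```python
from h import *
t=save('wrist','w5.png');sc=save('scene','sc5.png')
A=cv2.resize(t[40:360,160:480],(400,400));
B=cv2.resize(sc[60:260,180:380],(400,400),interpolation=cv2.INTER_CUBIC)
cv2.imwrite('pics/c5.png',np.hstack([A,B]))
```

```text
(no output)
```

View pics/c5.png

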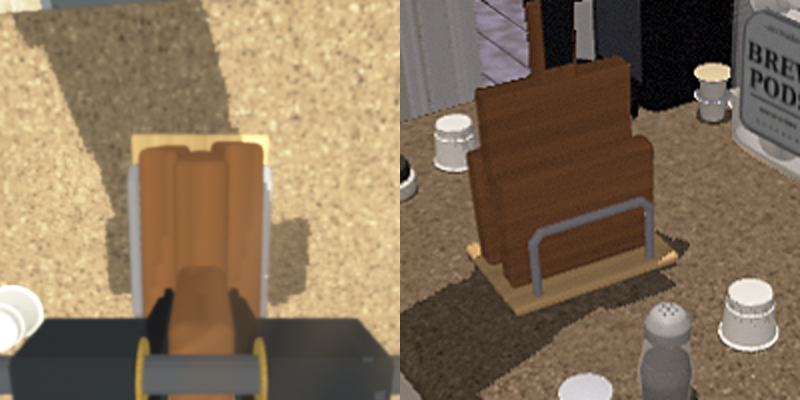

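The wrist and scene views show the handled board entering between the two rack boards, which have parted. I carry on down.

Emit:
step_arm([
  [[0,0,4,0,-1],[0,0,8,0,-1],[0,0,12,0,-1],[0,0,16,0,-1],[0,0,20,0,-1],[0,0,24,0,-1],[0,0,28,0,-1],[0,0,32,0,-1]],
])

```text
t: 9.33
eef_pos: [497.1, 191.9, 163.8]
tcp_rot: [3.142, -0.0, 3.072]
ft_force: [-0.4, 0.0, -2.0]
opening: 0.23
grip_force: 30.0
```

Emit:
step_arm([
  [[0,0,3,0,-1],[0,0,6,0,-1],[0,0,9,0,-1],[0,0,12,0,-1],[0,0,15,0,-1],[0,0,18,0,-1],[0,0,21,0,-1],[0,0,23,0,-1]],
])

```text
t: 10.0
eef_pos: [497.0, 191.9, 140.9]
tcp_rot: [3.142, -0.0, 3.072]
ft_force: [0.5, 0.2, -2.5]
opening: 0.229
grip_force: 30.0
```

Emit:
step_arm([
  [[0,0,1.5,0,-1],[0,0,3,0,-1],[0,0,4.5,0,-1],[0,0,6,0,-1],[0,0,7,0,-1],[0,0,8,0,-1],[0,0,8.5,0,-1],[0,0,8.5,0,-1]],
])

```text
t: 10.67
eef_pos: [497.1, 191.9, 132.7]
tcp_rot: [3.142, -0.0, 3.072]
ft_force: [0.2, 0.2, -3.9]
opening: 0.228
grip_force: 30.0
```

Emit:
step_arm([
  [[0,0,0.5,0,-1],[0,0,1,0,-1],[0,0,1.5,0,-1],[0,0,1.5,0,-1]],
])

```text
t: 11.0
eef_pos: [497.0, 191.9, 132.4]
tcp_rot: [3.141, 0.001, 3.072]
ft_force: [-6.1, -0.6, 11.7]
opening: 0.229
grip_force: 30.0
```

Emit:
step_arm([
  [[0,0,-0.8,0,-1],[0,0,-0.8,0,-0.4],[0,0,-0.8,0,-0.2],[0,0,-0.8,0,0],[0,0,-0.8,0,0.2],[0,0,-0.8,0,0.2],[0,0,-0.8,0,0.2],[0,0,-0.8,0,0.2]],
])

```text
t: 11.67
eef_pos: [497.1, 191.9, 132.0]
tcp_rot: [3.142, -0.0, 3.072]
ft_force: [0.2, -0.1, 0.2]
opening: 0.596
grip_force: 0.0
```

Emit:
step_arm([
  [[0,0,0,0,0.2],[0,0,-6,0,0.2],[0,0,-20,0,0.2],[0,0,-40,0,0.2],[0,0,-75,0,0.2],[0,0,-110,0,0.2],[0,0,-145,0,0.2],[0,0,-165,0,0.2]],
])

```text
t: 12.33
eef_pos: [497.5, 192.0, 301.4]
tcp_rot: [3.14, 0.004, 3.072]
ft_force: [-0.4, 0.1, 0.1]
opening: 0.596
grip_force: 0.0
```

Run:
```python
from h import *
s=env.state();print(s['t'],s['eef_pos'],s['opening'])
c=env.get_calibration('wrist');t=save('wrist','w6.png');sc=save('scene','sc6.png')
import pickle;pickle.dump(c,open('w6.pkl','wb'))
A=cv2.resize(t[80:300,210:430],(400,400),interpolation=cv2.INTER_CUBIC);
B=cv2.resize(sc[60:260,180:380],(400,400),interpolation=cv2.INTER_CUBIC)
cv2.imwrite('pics/c6.png',np.hstack([A,B]))
```

```text
12.3333 [497.47699106 192.04743608 301.4225477 ] 0.5958029514770807
```

View pics/c6.png

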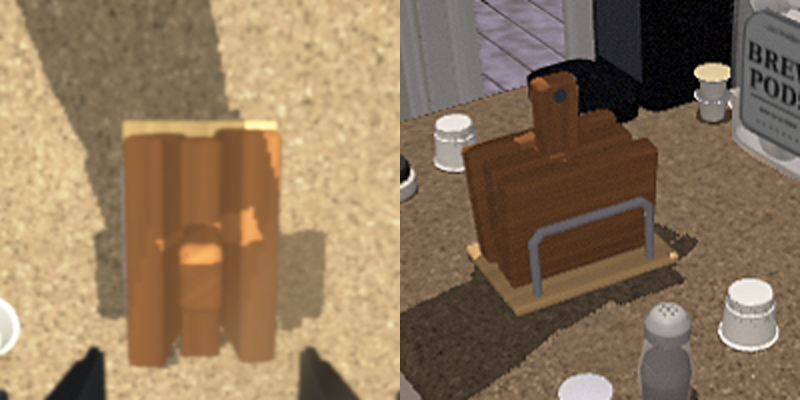

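The handled board is fully down, but the wrist view shows both outer boards leaning outwards, with top outer edges at x≈127 and 277 in the crop. I measure how far.

Run:
```python
from h import *
import pickle
c=pickle.load(open('w6.pkl','rb'));k=220/400
f=lambda x,y:(210+(x+.5)*k-.5,80+(y+.5)*k-.5)
for n,a,b in(('R out',(126,150),(130,350)),('R in',(163,150),(167,350)),('L in',(220,150),(230,350)),('L out',(280,150),(273,350)),('handle',(179,275),(180,300)),('handle',(220,275),(219,300))):
    z=176+3 if n=='handle' else 117
    P,Q=onz(c,f(*a),z),onz(c,f(*b),z);sl=(Q-P)[1]/(Q-P)[0];print(n,P[:2].round(1),Q[:2].round(1),'y@497',(P[1]+sl*(497-P[0])).round(1),'yaw',np.degrees(np.arctan(sl)).round(1))
```

```text
R out [434.6 154.6] [553.1 144.9] y@497 149.5 yaw -4.7
R in [436.  175.2] [554.7 167.5] y@497 171.2 yaw -3.7
L in [438.2 207. ] [557.4 205.8] y@497 206.4 yaw -0.6
L out [440.5 240.5] [559.2 232. ] y@497 236.4 yaw -4.1
handle [493.3 181.7] [506.  181.2] y@497 181.6 yaw -2.3
handle [494.7 201.7] [507.3 200.4] y@497 201.4 yaw -5.7
```

Emit:
step_arm([
  [[0,1.2,0,0,1],[0,1.2,20,0,1],[0,1.2,55,0,1],[0,1.2,90,0,1],[0,1.2,120,0,1],[0,1.2,145,0,1],[0,1.2,162,0,1],[0,1.2,170,0,1]],
])

```text
t: 13.1
eef_pos: [495.4, 192.7, 123.6]
tcp_rot: [-3.14, -0.005, 3.072]
ft_force: [0.2, 0.8, 0.2]
opening: 0.994
grip_force: 0.0
```

Run:
```python
from h import *
s=env.state();print(s['t'],s['eef_pos'],s['opening'],np.degrees(s['tcp_rot'][2])-180)
t=save('wrist','w7.png');c=env.get_calibration('wrist')
cv2.imwrite('pics/c7.png',cv2.resize(t[60:460,60:580],(780,600),interpolation=cv2.INTER_CUBIC))
```

```text
13.1 [495.41863142 192.69451617 123.6381142 ] 0.9943978837363343 -4.013147964990566
```

Emit:
step_arm([
  [[0,0,0,0,1],[0,0,3,0,1],[0,0,6,0,1],[0,0,8,0,1],[0,0,10,0,1],[0,0,12,0,1],[0,0,13,0,1],[0,0,13,0,1]],
])

```text
t: 13.82
eef_pos: [497.1, 193.1, 114.0]
tcp_rot: [3.142, -0.0, 3.072]
ft_force: [0.4, 0.4, 0.0]
opening: 1.001
grip_force: 0.0
```

Emit:
step_arm([
  [[0,0,1,0,1],[0,0,2,0,1],[0,0,3,0,1],[0,0,4,0,1],[0,0,5,0,1],[0,0,6,0,1],[0,0,7,0,1],[0,0,7,0,1]],
])

```text
t: 14.48
eef_pos: [497.1, 193.1, 106.9]
tcp_rot: [3.142, -0.0, 3.072]
ft_force: [-0.4, -0.1, -0.1]
opening: 1.002
grip_force: 0.0
```

Emit:
step_arm([
  [[0,-0.5,0,0,0.8],[0,-1,0,0,0.7],[0,-1,0,0,0.65],[0,-1,0,0,0.6],[0,-1,0,0,0.55],[0,-1,0,0,0.5],[0,-1,0,0,0.45],[0,-1,0,0,0.45]],
])

```text
t: 15.15
eef_pos: [497.2, 192.3, 107.3]
tcp_rot: [3.141, 0.0, 3.072]
ft_force: [-0.6, 1.2, 4.5]
opening: 0.752
grip_force: 30.0
```

Emit:
step_arm([
  [[0,0,0,0,0.4],[0,0,0,0,0.4],[0,0,0,0,0.4],[0,0,0,0,0.4],[0,0,0,0,0.4],[0,0,0,0,0.4]],
])

```text
t: 15.65
eef_pos: [497.2, 192.3, 107.3]
tcp_rot: [3.141, 0.0, 3.072]
ft_force: [-0.8, 2.1, 3.8]
opening: 0.759
grip_force: 30.0
```

Squeezed to 72 mm, which is exactly three 24 mm thicknesses. I release and check.

Emit:
step_arm([
  [[0,0,0,0,0.55],[0,0,0,0,0.65],[0,0,0,0,0.8],[0,0,0,0,0.9],[0,0,-3,0,0.9],[0,0,-10,0,0.9],[0,0,-25,0,0.9],[0,0,-50,0,0.9]],
])

```text
t: 16.32
eef_pos: [496.3, 191.8, 156.6]
tcp_rot: [-3.141, -0.003, 3.072]
ft_force: [0.4, -0.7, -0.2]
opening: 0.951
grip_force: 0.0
```

Emit:
step_arm([
  [[0,0,-35,0,0.9],[0,0,-70,0,0.9],[0,0,-105,0,0.9],[0,0,-140,0,0.9],[0,0,-150,0,0.9],[0,0,-150,0,0.9],[0,0,-150,0,0.9],[0,0,-150,0,0.9]],
])

```text
t: 16.98
eef_pos: [496.5, 191.9, 305.6]
tcp_rot: [-3.141, -0.002, 3.072]
ft_force: [-0.9, -0.8, -0.1]
opening: 0.948
grip_force: 0.0
```

Run:
```python
from h import *
import pickle
s=env.state();print(s['t'],s['eef_pos'],s['opening'])
c=env.get_calibration('wrist');t=save('wrist','w8.png');sc=save('scene','sc8.png')
pickle.dump(c,open('w8.pkl','wb'))
p=proj(c,[497,192,117]).astype(int);print(p);x,y=p[0]-110,max(0,p[1]-110);print(x,y)
A=cv2.resize(t[y:y+220,x:x+220],(400,400),interpolation=cv2.INTER_CUBIC)
B=cv2.resize(sc[60:260,180:380],(400,400),interpolation=cv2.INTER_CUBIC)
cv2.imwrite('pics/c8.png',np.hstack([A,B]))
```

```text
16.9833 [496.47312505 191.91037951 305.5912418 ] 0.9479369592823367
[320 221]
210 111
```

View pics/c8.png

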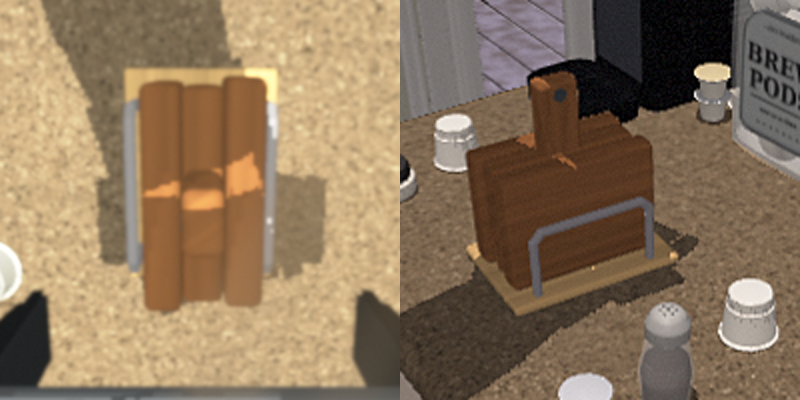

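The last view shows the three boards flush and upright, with both hoops clear of them and the spot at about (560,95) in the crop. I check the spot's height and hand in.

Run:
```python
from h import *
c=env.get_calibration('scene');print(proj(c,[496.2,181,168]),proj(c,[496.2,181,172]),'seen ~(260,107.5)')
m=[cv2.imread(f'pics/sc{i}.png')[95:120,245:275].astype(int) for i in(6,8)]
g=[np.argwhere(k.sum(2)<np.sort(k.sum(2).ravel())[25]).mean(0).round(2) for k in m];print('spot before/after squeeze (row,col)',g)
```

```text
[258.65644694 107.88057848] [258.48438762 105.59610276] seen ~(260,107.5)
spot before/after squeeze (row,col) [array([ 7.26, 16.91]), array([ 8.52, 17.6 ])]
```

```bash
python3 -c "
from cell import env
print(env.job_done())"
```

```text
the job is handed in; nothing more can be done
None
```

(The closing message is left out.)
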